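Feel along the seam of a dryer duct

ROBOT

A 6-joint arm with a two-finger parallel gripper is mounted at the origin on the work surface. World frame = base frame: x ahead of the robot, y to its left, z up, the work surface at z = 0. Lengths are in m, angles in rad, forces in N, time in s.
With the tool pointing down it reaches from about 0.375 to 0.9 m from the base axis. Payload 3.1 kg.
Tool frame: the origin (TCP) lies between the finger pads, 19 mm behind the fingertips; this is the grasp point; z points along the fingers, y is the line along which they close (so a half turn about z gives the same grasp; the last joint's range is limited). The gripper opens to 85 mm and grips with 20 to 120 N. Pads are 22 mm wide; open, the fingers measure 114 mm over their backs; the gripper's body (76 mm by 85 mm) begins 54 mm behind the grasp point. The pads swing forward as they close: fully open they stand 13 mm farther back than shut.
Start: joints at [0.97, 0.527, 1.433, -0, 1.181, -0.178], TCP at [0.256, 0.57, 0.25] pointing down, gripper open.
Joint ranges: [-3.08, 3.08], [-0.75, 2.2], [0.22, 2.44], [-1.43, 4.57], [0, 2.65], [-2.85, 2.85]. Speed limits (rad/s): [2.79, 2.79, 3.14, 3.14, 3.14, 3.14].

INTERFACE

Orientations are given as a unit quaternion [x, y, z, w].
In Python, from bench import ctrl gives the robot as it stands.
- The arm moves only by the tool carry_out, never from a script. Its argument "plan" is a list of rows, each a list of 2 entries, a list of its own where there are three numbers: the shift along the world's x, y, z in m, then the turn about the world's z in degrees. A call has 1 to 12 rows; each row shifts and turns the commanded pose from where the row before left it; what a row does not reach is not made up. A row lasts 1/8 s, in which the tool goes at most 62.5 mm and 10.7 degrees, less where a joint would pass 70% of its speed; a pose out of reach is approached as far as the arm can. A call with a gripper value outside its range is refused whole. "grip" is the finger opening in m, from 0 to 0.0854, set as the call begins (left out, the last holds). The fingers move at their own pace and stop on an object; the grip force is fixed at half the most. Time passes only in rows, so rows that do not move let the fingers close. It gives the time, the measured TCP pose, the force, the opening and the grip force at its end, in the units of the state.
- ctrl.state(): the state, without advancing time (a new reading comes with each control period).
- ctrl.grab_frame(name): name is "side" or "top"; returns a dict with "frame" (480x640x3 uint8, blue, green, red), "mtx" (3x3 intrinsics, pixels), "extrinsics" (4x4, takes a point from world to camera coordinates). Camera axes: x right, y down, z forward; pixel columns grow to the right and rows downward; lengths in m; the calibration is good to about 2 mm. A picture is of the moment at which its call begins. There is no depth.
- ctrl.hand_in(): hands the job in; it is judged then, once.
The state is a dict: "time": time; "q": joint angles; "dq": joint speeds; "joint_efforts": joint torques, N m; "tool_pos": TCP position; "eef_rot": TCP orientation; "wrist_force": force on the tool from outside, world axes, zero at the start; "wrist_torque": the same for the moment, N m; "width": finger opening in m; "gripper_force": force on a finger pad.
Only numpy, scipy, OpenCV 4.12 (cv2) and the standard library are available. Lean on these libraries where they do the work, as an engineer would, in place of code of your own. Each camera call takes 0.05 s, during which the arm holds its last target. There are 200 camera calls.

TASK

Check by touch that the folded seam of the new dryer duct is locked: with the fingers shut, set the fingertips lightly on the raised seam along the top of the duct at its plain end and run them along the whole seam, in contact all the way, to the crimped end. Then lift clear. Do not press hard enough to dent the thin metal, do not grip, lift, shift or roll the duct out of its place in the cradle, and leave the other things as they are.

Things in the scene. Friction and masses are not known exactly. Their poses are not given: they have to be found in the camera images.
- duct: Loose galvanised sheet-metal tube, 100 mm outside diameter, 300 mm long, about 0.35 kg, lying level and loose in the cradle's two clips (it can slide lengthwise). Origin on its axis at mid length, 73 mm above the worktop. x runs along the tube from the plain, smooth-cut end (x = -150 mm) to the crimped end (x = +150 mm: last 32 mm a narrower fluted collar behind a raised stop bead); z points up.
- seam_plain (a point): Where the seam begins at the plain end: a point on the seam's flat top, at x = -150, y = 0, z = +53 mm in the duct's frame. The folded seam is a straight, stiff, flat-topped ridge along the top of the tube, 12 mm wide, 3 mm proud of the tube; its top is 126 mm above the worktop. Axes as the duct's.
- seam_crimped (a point): Where the seam ends at the crimped end, against the stop bead (which is no higher than the seam): a point on the seam's flat top, at x = +113, y = 0, z = +53 mm in the duct's frame. Axes as the duct's.
- cradle: Plywood plank 290 x 150 x 18 mm fixed to the worktop, carrying two dark steel pipe clips, each 30 mm long, centred at x = -120 and +90 mm, which reach round the sides of the duct up to 116 mm above the worktop and leave its top and the seam free. Origin on the worktop, on the centre line, 10 mm from the plank's middle; x along the duct, z up.
- tape_roll: Roll of foil tape lying flat beside the cradle, 104 mm across, 48 mm high, loose, to be left alone. Origin at the centre of its underside.
- clamp: Steel worm-drive hose clamp ring lying flat beside the cradle, 106 mm across, 12 mm high, with a small screw housing, loose, to be left alone. Origin at the centre of its underside.
- screwdriver: Screwdriver with a black handle, 200 mm long, lying on the worktop, loose, to be left alone. Origin under its middle, x along it.
- bottle: White detergent bottle, 84 mm across, 230 mm high, standing on the worktop, loose, to be left alone. Origin at the centre of its underside.

How it is judged:
By the outcome, as a careful person would: the job done as asked, in the order asked, and still so for the second after the job is handed in, with the robot touching nothing.
It also fails if it takes over 56 s, if anything falls off the work surface, if the arm or the gripper's body presses on something with over 40 N, if the wrist force passes 120 N, or if a joint passes its speed limit or range.

## Working session

There is one attempt and no reset: what is moved stays moved. The work goes in short steps, Python scripts to look and compute and a tool call to move; the robot and the scene stay as the last step left them, time stands still between calls to the robot, and variables do not carry over. Pictures are saved under pics/ and viewed, at most 10 in all, crops included, and the job is handed in when it is done.

Besides the shell and the picture viewer there is one more tool, called by a JSON object that holds its "name" and its "arguments". carry_out: Moves the arm, as the interface text tells. Its arguments: {"type":"object","properties":{"plan":{"type":"array","items":{"type":"array"}},"grip":{"type":"number"}},"required":["plan"]}

```bash
mkdir -p pics
python3 - <<'E'
from bench import ctrl
import cv2,numpy as np
for n in("side","top"):
    f=ctrl.grab_frame(n);cv2.imwrite(f"pics/{n}0.png",f["frame"]);np.savez(f"{n}.npz",K=f["mtx"],E=f["extrinsics"],f=f["frame"])
    print(n,f["mtx"].round(1).tolist(),np.round(f["extrinsics"],3).tolist())
s=ctrl.state();print(s)
E
```

```text
side [[508.6, 0.0, 325.5], [0.0, 508.6, 239.1], [0.0, 0.0, 1.0]] [[0.828, -0.561, 0.006, -0.485], [-0.367, -0.551, -0.749, 0.272], [0.424, 0.618, -0.662, 0.898], [0.0, 0.0, 0.0, 1.0]]
top [[468.1, 0.0, 320.1], [0.0, 468.1, 234.9], [0.0, 0.0, 1.0]] [[0.006, -1.0, 0.001, -0.029], [-0.985, -0.006, -0.171, 0.547], [0.171, -0.0, -0.985, 1.09], [0.0, 0.0, 0.0, 1.0]]
{'time': 0.1, 'q': array([ 9.69503766e-01,  5.28386750e-01,  1.43381031e+00, -4.43366737e-07,
        1.18142283e+00, -1.78482767e-01]), 'dq': array([-0.00020208, -0.00103152, -0.0041049 , -0.00074862, -0.00188137,
        0.00148884]), 'joint_efforts': array([-1.46494945e-04, -4.43303204e+01, -1.78585052e+01, -2.01376315e-04,
        3.88952132e-03, -8.65719016e-06]), 'tool_pos': array([0.25605277, 0.56944899, 0.24911163]), 'eef_rot': array([ 2.09833536e-01,  9.77736600e-01, -9.37625860e-04, -3.85070960e-04]), 'wrist_force': array([ 0.66416516, -0.19518912, -0.42787879]), 'wrist_torque': array([-0.01973977, -0.01898289,  0.03443301]), 'gripper_force': 0.0, 'width': 0.08552267439684154}
```

View pics/side0.png

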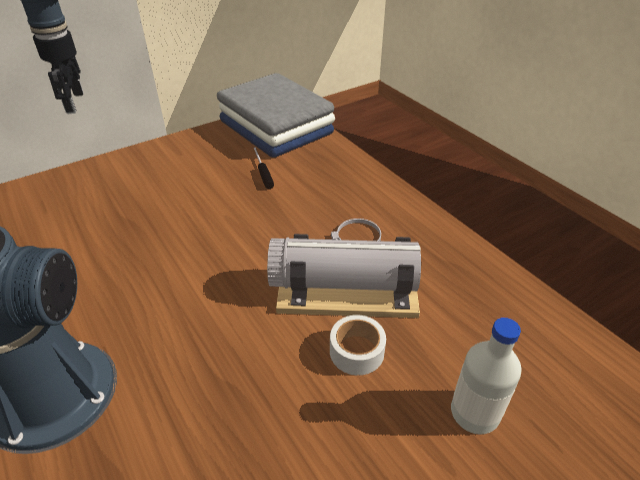

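View pics/top0.png

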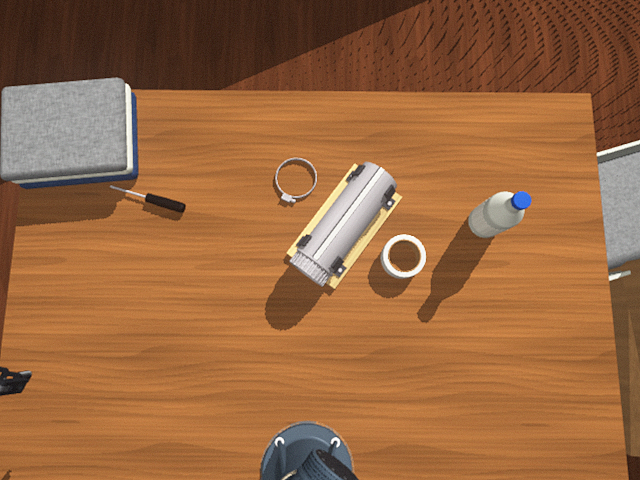

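The duct's crimped end is nearest the robot, at about (312,268) in the top view. The plain end is far right, at about (380,170). In the side view the crimped end is on the left (275,262) and the plain end on the right (418,262). I'll enlarge both.

Run:
```python
import cv2,numpy as np
a=np.load("top.npz")["f"][150:300,280:420];cv2.imwrite("pics/topc.png",cv2.resize(a,None,fx=4,fy=4,interpolation=cv2.INTER_CUBIC))
a=np.load("side.npz")["f"][215:315,260:430];cv2.imwrite("pics/sidec.png",cv2.resize(a,None,fx=4.5,fy=4.5,interpolation=cv2.INTER_CUBIC))
```

```text
(no output)
```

View pics/topc.png

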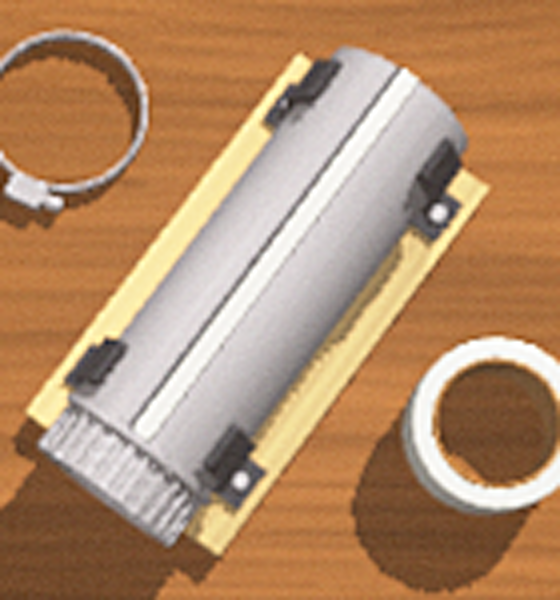

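View pics/sidec.png

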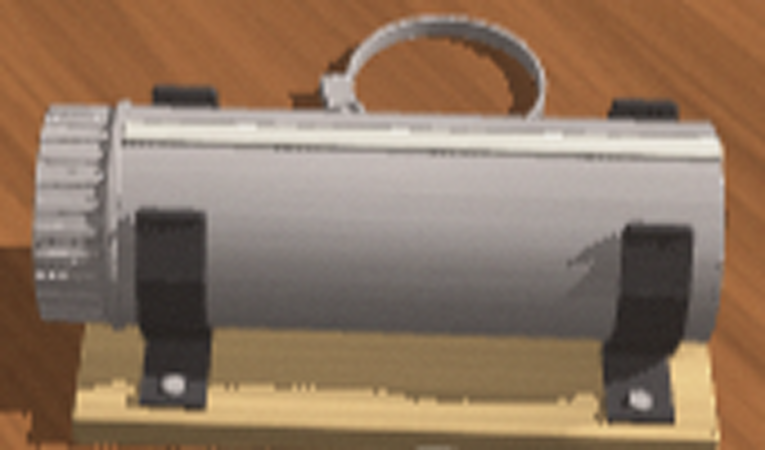

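The top crop shows the seam strip from the plain end at about (411,75) to the bead at about (141,428). In the side crop it runs from (721,146) at the plain end to (122,132) at the bead. I'll triangulate from these.

```bash
cat > g.py <<'E'
import numpy as np,cv2
T=np.load("top.npz");S=np.load("side.npz")
P=lambda d:d["K"]@d["E"][:3]
def top(c):return (np.array(c)+.5)/4-.5+[280,150]
def side(c):return (np.array(c)+.5)/4.5-.5+[260,215]
def tri(a,b):
    X=cv2.triangulatePoints(P(T),P(S),np.array(a,float),np.array(b,float))[:,0];return X[:3]/X[3]
def plane(d,uv,z):
    M=P(d);H=np.c_[M[:,0],M[:,1],M[:,2]*z+M[:,3]];w=np.linalg.solve(H,[*uv,1]);return w[:2]/w[2]
def proj(d,X):
    p=P(d)@[*X,1];return p[:2]/p[2]
E
python3 - <<'E'
from g import *
tp,tc=top((411,75)),top((141,428));sp,sc=side((721,146)),side((122,132))
A=tri(tp,sp);B=tri(tc,sc);print("tri",A,B,np.linalg.norm(A-B))
for n,d,p,c in(("top",T,tp,tc),("side",S,sp,sc)):
    a=plane(d,p,.126);b=plane(d,c,.126);print(n,a,b,np.linalg.norm(a-b),np.degrees(np.arctan2(*(b-a)[::-1])))
E
```

```text
tri [ 0.69231854 -0.16984358  0.12718904] [ 0.48335497 -0.01384727  0.12399287] 0.2607888760960775
top [ 0.69049096 -0.16876838] [ 0.48371487 -0.01412271] 0.2582085045336464 143.20757013517849
side [ 0.69557158 -0.16939249] [ 0.48174091 -0.0156586 ] 0.26335842935671355 144.28569325478963
```

The two views agree: the seam runs from about (0.693,-0.169) to (0.481,-0.0145) at z≈0.126. That gives a length of 262 mm (263 expected) and a heading of 143.8°. I'll go above the plain end with the fingers shut.

{"name": "carry_out", "arguments": {"plan": [[[0.022,-0.037,0],-1],[[0.022,-0.037,0],-1],[[0.022,-0.037,0],-1],[[0.022,-0.037,0],-1],[[0.022,-0.037,0],-1],[[0.022,-0.037,0],-1],[[0.022,-0.037,0],-1],[[0.022,-0.037,0],-1],[[0.022,-0.037,0],-1],[[0.022,-0.037,0],-1],[[0.022,-0.037,0],-1],[[0.022,-0.037,0],-1]], "grip": 0}}

```text
time: 1.6
tool_pos: [0.5207, 0.1247, 0.2497]
eef_rot: [0.311, 0.95, -0.0, -0.0]
wrist_force: [0.8, 0.6, -0.1]
width: -0.0001
gripper_force: 0.0
```

{"name": "carry_out", "arguments": {"plan": [[[0.022,-0.037,0],0],[[0.022,-0.037,0],0],[[0.022,-0.037,0],0],[[0.022,-0.037,0],0],[[0.022,-0.037,-0.01],0],[[0.022,-0.037,-0.01],0],[[0.022,-0.037,-0.01],0],[[0.019,-0.035,-0.01],0],[[0,0,0],0],[[0,0,0],0],[[0,0,0],0]]}}

```text
time: 2.98
tool_pos: [0.693, -0.1667, 0.2103]
eef_rot: [0.31, 0.951, 0.0, -0.0]
wrist_force: [-0.5, -0.6, -0.1]
width: 0.0002
gripper_force: 0.0
```

{"name": "carry_out", "arguments": {"plan": [[[-0.002,-0.0015,-0.015],0],[[0,0,-0.015],0],[[0,0,-0.015],0],[[0,0,-0.01],0],[[0,0,-0.003],0],[[0,0,0],0],[[0,0,0],0],[[0,0,0],0]]}}

```text
time: 3.98
tool_pos: [0.6917, -0.1697, 0.1527]
eef_rot: [0.311, 0.95, -0.0, 0.001]
wrist_force: [0.0, -0.1, -0.7]
width: -0.0001
gripper_force: 0.0
```

Run:
```python
from bench import ctrl
import cv2,numpy as np
F=[ctrl.grab_frame(n)["frame"] for n in("side","top")]
a=cv2.resize(F[0][180:310,330:450],None,fx=4,fy=4,interpolation=2)[:520];b=cv2.resize(F[1][110:240,330:400],None,fx=4,fy=4,interpolation=2)
cv2.imwrite("pics/c1.png",np.hstack([a,b]))
for i in range(5):
    s=ctrl.state();print(s["tool_pos"].round(4),s["wrist_force"].round(2));ctrl.grab_frame("top")
```

```text
[ 0.6916 -0.1696  0.1525] [-0.12  0.04 -0.05]
[ 0.6915 -0.1696  0.1524] [-0.75  0.54 -1.15]
[ 0.6915 -0.1696  0.1523] [-0.24 -0.04  0.34]
[ 0.6914 -0.1696  0.1522] [ 0.75 -0.22 -0.69]
[ 0.6914 -0.1695  0.1522] [-0.08 -0.56 -0.02]
```

View pics/c1.png

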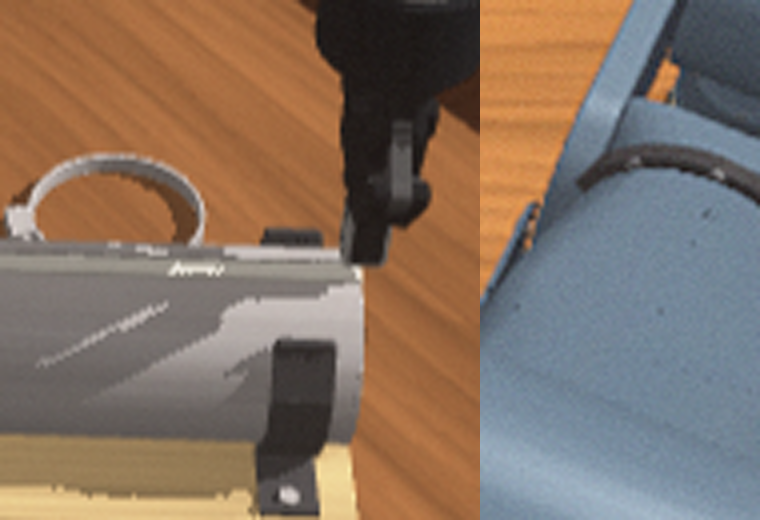

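The side view shows the shut tips a few mm above the seam, right at the plain-end edge (crop (362,260)). The arm hides the top view. Next I'll lower it gently.

{"name": "carry_out", "arguments": {"plan": [[[0.0008,0.0012,-0.002],0],[[0,0,-0.002],0],[[0,0,-0.001],0],[[0,0,0],0],[[0,0,0],0],[[0,0,0],0]]}}

```text
time: 5.08
tool_pos: [0.6922, -0.1684, 0.1471]
eef_rot: [0.311, 0.95, -0.0, 0.0]
wrist_force: [-0.3, -0.1, -0.0]
width: 0.0002
gripper_force: 0.0
```

{"name": "carry_out", "arguments": {"plan": [[[0,0,-0.0005],0],[[0,0,0],0],[[0,0,0],0]]}}

```text
time: 5.45
tool_pos: [0.6922, -0.1683, 0.1465]
eef_rot: [0.311, 0.95, -0.0, 0.0]
wrist_force: [0.7, -0.5, -0.4]
width: 0.0003
gripper_force: 0.0
```

{"name": "carry_out", "arguments": {"plan": [[[0,0,-0.0005],0],[[0,0,0],0],[[0,0,0],0]]}}

```text
time: 5.82
tool_pos: [0.6922, -0.1683, 0.146]
eef_rot: [0.311, 0.95, -0.0, -0.0]
wrist_force: [0.3, -0.0, 0.6]
width: -0.0
gripper_force: 0.0
```

{"name": "carry_out", "arguments": {"plan": [[[0,0,-0.0005],0],[[0,0,0],0],[[0,0,0],0]]}}

```text
time: 6.2
tool_pos: [0.6922, -0.1684, 0.1455]
eef_rot: [0.311, 0.95, 0.0, 0.0]
wrist_force: [0.2, -0.5, -0.1]
width: -0.0001
gripper_force: 0.0
```

{"name": "carry_out", "arguments": {"plan": [[[0,0,-0.0005],0],[[0,0,0],0],[[0,0,0],0]]}}

```text
time: 6.58
tool_pos: [0.6922, -0.1683, 0.145]
eef_rot: [0.311, 0.95, 0.0, -0.0]
wrist_force: [-0.6, -0.1, -0.5]
width: 0.0
gripper_force: 0.0
```

{"name": "carry_out", "arguments": {"plan": [[[0,0,-0.0003],0],[[0,0,0],0],[[0,0,0],0]]}}

```text
time: 6.95
tool_pos: [0.6922, -0.1683, 0.1449]
eef_rot: [0.311, 0.95, 0.0, 0.0]
wrist_force: [0.1, 0.5, 0.9]
width: 0.0002
gripper_force: 0.6
```

```bash
cat > f.py <<'E'
from bench import ctrl
import numpy as np
L=[]
for i in range(6):
    s=ctrl.state();L.append(np.r_[s["tool_pos"]*1000,s["wrist_force"],s["time"]]);ctrl.grab_frame("top")
print(np.mean(L,0).round(2))
E
python3 f.py
```

```text
[ 6.9225e+02 -1.6835e+02  1.4486e+02 -2.7000e-01  4.3000e-01  1.1300e+00
  7.0800e+00]
```

{"name": "carry_out", "arguments": {"plan": [[[0,0,-0.0003],0],[[0,0,0],0],[[0,0,0],0]]}}

```text
time: 7.62
tool_pos: [0.6922, -0.1684, 0.1448]
eef_rot: [0.311, 0.95, -0.0, 0.0]
wrist_force: [-1.1, 0.7, 4.1]
width: -0.0002
gripper_force: 2.3
```

```bash
python3 f.py
```

```text
[ 6.9226e+02 -1.6836e+02  1.4483e+02 -1.7300e+00  5.6000e-01  4.5900e+00
  7.7500e+00]
```

Contact is confirmed: about 4.6 N at 0.4 mm below the touch height, so the stiffness is about 10 N/mm. I'll ease off a little and start sliding slowly.

{"name": "carry_out", "arguments": {"plan": [[[-0.001,0.0007,0.0001],0],[[-0.002,0.00146,0],0],[[-0.002,0.00146,0],0],[[-0.002,0.00146,0],0]]}}

```text
time: 8.43
tool_pos: [0.6857, -0.1635, 0.1449]
eef_rot: [0.311, 0.95, -0.0, 0.001]
wrist_force: [2.3, -1.6, 3.4]
width: -0.0001
gripper_force: 1.8
```

```bash
python3 f.py
```

```text
[ 685.44 -163.31  144.85    2.12   -1.57    4.16    8.55]
```

```bash
cat > d.py <<'E'
from bench import ctrl
import numpy as np,cv2
S=np.load("side.npz")["f"]
F=ctrl.grab_frame("side")["frame"]
g=lambda f:cv2.cvtColor(f,6).astype(np.float32)
for y0,y1,x0,x1 in((236,292,264,288),(240,292,408,426)):
    A=g(F)[y0:y1,x0:x1];B=cv2.createHanningWindow((x1-x0,y1-y0),5)
    r=cv2.matchTemplate(g(F)[y0-6:y1+6,x0-6:x1+6],g(S)[y0:y1,x0:x1],5);i=np.unravel_index(r.argmax(),r.shape)
    row=r[i[0],i[1]-1:i[1]+2];sub=(row[0]-row[2])/(2*(row[0]-2*row[1]+row[2]))
    print("shift px",i[1]-6+sub,i[0]-6,r.max())
E
python3 d.py
```

```text
shift px -0.06725464761257172 0 0.6565851
shift px -0.3005146086215973 3 0.6292599
```

{"name": "carry_out", "arguments": {"plan": [[[-0.001,0.0007,0.0001],0],[[-0.002,0.00146,0],0],[[-0.002,0.00146,0],0],[[-0.002,0.00146,0],0]]}}

```text
time: 9.28
tool_pos: [0.6783, -0.1583, 0.1448]
eef_rot: [0.311, 0.95, -0.0, 0.0]
wrist_force: [2.5, -2.4, 5.0]
width: 0.0001
gripper_force: 2.5
```

```bash
python3 f.py; python3 d.py
```

```text
[ 678.1  -158.09  144.83    2.79   -1.72    5.39    9.4 ]
shift px -0.07101548463106155 0 0.65604097
shift px 0.14248500764369965 2 0.6667572
```

The crimped end hasn't moved, but the force is creeping up, so I'll raise slightly and go on.

{"name": "carry_out", "arguments": {"plan": [[[-0.001,0.0007,0.0002],0],[[-0.002,0.00146,0],0],[[-0.002,0.00146,0],0],[[-0.002,0.00146,0],0],[[-0.002,0.00146,0],0],[[-0.002,0.00146,0],0]]}}

```text
time: 10.38
tool_pos: [0.6671, -0.1501, 0.1449]
eef_rot: [0.311, 0.95, -0.0, 0.0]
wrist_force: [3.5, -1.2, 5.2]
width: -0.0002
gripper_force: 2.4
```

```bash
python3 f.py; python3 d.py
```

```text
[ 666.86 -149.94  144.84    2.33   -1.59    5.62   10.5 ]
shift px -0.05964067205786705 0 0.6640545
shift px 0.2566715180873871 0 0.9544614
```

{"name": "carry_out", "arguments": {"plan": [[[-0.001,0.0007,0.0003],0],[[-0.002,0.00146,0],0],[[-0.002,0.00146,0],0],[[-0.002,0.00146,0],0],[[-0.002,0.00146,0],0],[[-0.002,0.00146,0],0]]}}

```text
time: 11.48
tool_pos: [0.6557, -0.1419, 0.1448]
eef_rot: [0.311, 0.95, 0.0, -0.001]
wrist_force: [1.3, -1.0, 2.9]
width: 0.0
gripper_force: 1.4
```

```bash
python3 f.py
```

```text
[ 6.5549e+02 -1.4172e+02  1.4484e+02  2.6000e-01 -3.4000e-01  3.1600e+00
  1.1600e+01]
```

{"name": "carry_out", "arguments": {"plan": [[[-0.001,0.0007,-0.0002],0],[[-0.002,0.00146,0],0],[[-0.002,0.00146,0],0],[[-0.002,0.00146,0],0],[[-0.002,0.00146,0],0],[[-0.002,0.00146,0],0]]}}

```text
time: 12.52
tool_pos: [0.645, -0.134, 0.1448]
eef_rot: [0.311, 0.95, 0.0, -0.0]
wrist_force: [1.9, -1.4, 3.1]
width: -0.0
gripper_force: 1.1
```

```bash
python3 f.py; python3 d.py
```

```text
[ 6.4475e+02 -1.3385e+02  1.4484e+02  7.5000e-01 -6.1000e-01  2.7900e+00
  1.2650e+01]
shift px -0.06885214149951935 0 0.6556598
shift px -0.023625781759619713 0 0.9990285
```

The force is steady at about 3 N, the tip is on the line, and the duct hasn't moved. I'll continue.

{"name": "carry_out", "arguments": {"plan": [[[-0.001,0.0007,0],0],[[-0.002,0.00146,0],0],[[-0.002,0.00146,0],0],[[-0.002,0.00146,0],0],[[-0.002,0.00146,0],0],[[-0.002,0.00146,0],0],[[-0.002,0.00146,0],0],[[-0.002,0.00146,0],0]]}}

```text
time: 13.88
tool_pos: [0.63, -0.1231, 0.1448]
eef_rot: [0.311, 0.95, 0.0, -0.0]
wrist_force: [1.6, -0.8, 1.8]
width: -0.0003
gripper_force: 0.7
```

```bash
python3 f.py
```

```text
[ 6.2974e+02 -1.2295e+02  1.4484e+02  2.4000e-01 -1.2000e-01  2.2600e+00
  1.4000e+01]
```

{"name": "carry_out", "arguments": {"plan": [[[-0.001,0.0007,-0.0001],0],[[-0.002,0.00146,0],0],[[-0.002,0.00146,0],0],[[-0.002,0.00146,0],0],[[-0.002,0.00146,0],0],[[-0.002,0.00146,0],0],[[-0.002,0.00146,0],0],[[-0.002,0.00146,0],0]]}}

```text
time: 15.18
tool_pos: [0.6151, -0.1123, 0.1449]
eef_rot: [0.311, 0.95, -0.0, 0.0]
wrist_force: [1.1, -1.4, 2.6]
width: -0.0002
gripper_force: 0.8
```

```bash
python3 f.py
```

```text
[ 6.1489e+02 -1.1210e+02  1.4484e+02  2.9000e-01 -4.7000e-01  2.2100e+00
  1.5300e+01]
```

{"name": "carry_out", "arguments": {"plan": [[[-0.001,0.0007,-0.0001],0],[[-0.002,0.00146,0],0],[[-0.002,0.00146,0],0],[[-0.002,0.00146,0],0],[[-0.002,0.00146,0],0],[[-0.002,0.00146,0],0],[[-0.002,0.00146,0],0],[[-0.002,0.00146,0],0],[[-0.002,0.00146,0],0],[[-0.002,0.00146,0],0]]}}

```text
time: 16.73
tool_pos: [0.5963, -0.0985, 0.1448]
eef_rot: [0.311, 0.95, -0.0, 0.0]
wrist_force: [2.2, -1.8, 3.5]
width: -0.0001
gripper_force: 1.6
```

```bash
python3 f.py; python3 d.py
```

```text
[596.02 -98.34 144.81   1.23  -0.91   3.89  16.85]
shift px -0.09616173058748245 0 0.68063253
shift px -0.024966083467006683 0 0.99908733
```

{"name": "carry_out", "arguments": {"plan": [[[-0.001,0.0007,0.0001],0],[[-0.002,0.00146,0],0],[[-0.002,0.00146,0],0],[[-0.002,0.00146,0],0],[[-0.002,0.00146,0],0],[[-0.002,0.00146,0],0],[[-0.002,0.00146,0],0],[[-0.002,0.00146,0],0],[[-0.002,0.00146,0],0],[[-0.002,0.00146,0],0]]}}

```text
time: 18.32
tool_pos: [0.5771, -0.0846, 0.1448]
eef_rot: [0.311, 0.95, -0.0, 0.0]
wrist_force: [2.0, -1.8, 3.9]
width: -0.0
gripper_force: 1.6
```

```bash
python3 f.py
```

```text
[576.85 -84.41 144.8    1.35  -1.04   4.09  18.45]
```

{"name": "carry_out", "arguments": {"plan": [[[-0.001,0.0007,0.0001],0],[[-0.002,0.00146,0],0],[[-0.002,0.00146,0],0],[[-0.002,0.00146,0],0],[[-0.002,0.00146,0],0],[[-0.002,0.00146,0],0],[[-0.002,0.00146,0],0],[[-0.002,0.00146,0],0],[[-0.002,0.00146,0],0],[[-0.002,0.00146,0],0]]}}

```text
time: 19.88
tool_pos: [0.5579, -0.0706, 0.1448]
eef_rot: [0.311, 0.95, 0.0, -0.0]
wrist_force: [1.3, -0.3, 2.0]
width: 0.0002
gripper_force: 0.9
```

```bash
python3 f.py; python3 d.py
```

```text
[ 5.5766e+02 -7.0480e+01  1.4481e+02  2.4000e-01  3.0000e-02  2.3200e+00
  2.0000e+01]
shift px -0.07318525016307831 0 0.6769208
shift px -0.02430347166955471 0 0.9990801
```

{"name": "carry_out", "arguments": {"plan": [[[-0.001,0.0007,-0.0001],0],[[-0.002,0.00146,0],0],[[-0.002,0.00146,0],0],[[-0.002,0.00146,0],0],[[-0.002,0.00146,0],0],[[-0.002,0.00146,0],0],[[-0.002,0.00146,0],0],[[-0.002,0.00146,0],0],[[-0.002,0.00146,0],0],[[-0.002,0.00146,0],0]]}}

```text
time: 21.48
tool_pos: [0.5391, -0.0569, 0.1448]
eef_rot: [0.311, 0.95, -0.0, -0.0]
wrist_force: [1.5, -0.7, 1.8]
width: -0.0002
gripper_force: 0.8
```

```bash
python3 f.py
```

```text
[ 5.3883e+02 -5.6730e+01  1.4480e+02  3.3000e-01 -3.0000e-02  2.4300e+00
  2.1600e+01]
```

{"name": "carry_out", "arguments": {"plan": [[[-0.001,0.0007,-0.0001],0],[[-0.002,0.00146,0],0],[[-0.002,0.00146,0],0],[[-0.002,0.00146,0],0],[[-0.002,0.00146,0],0],[[-0.002,0.00146,0],0],[[-0.002,0.00146,0],0],[[-0.002,0.00146,0],0],[[-0.002,0.00146,0],0]]}}

```text
time: 22.9
tool_pos: [0.5222, -0.0446, 0.1448]
eef_rot: [0.311, 0.95, -0.0, 0.0]
wrist_force: [2.0, -1.7, 3.9]
width: -0.0002
gripper_force: 1.5
```

```bash
python3 f.py;python3 d.py
```

```text
[522.02 -44.42 144.79   1.59  -1.08   3.89  23.02]
shift px -0.02904117852449417 0 0.6850934
shift px -0.02504332922399044 0 0.9990592
```

{"name": "carry_out", "arguments": {"plan": [[[-0.001,0.0007,0.0001],0],[[-0.002,0.00146,0],0],[[-0.002,0.00146,0],0],[[-0.002,0.00146,0],0],[[-0.002,0.00146,0],0],[[-0.002,0.00146,0],0],[[-0.002,0.00146,0],0],[[-0.002,0.00146,0],0],[[-0.002,0.00146,0],0],[[-0.002,0.00146,0],0],[[-0.002,0.00146,0],0]]}}

```text
time: 24.62
tool_pos: [0.501, -0.0292, 0.1448]
eef_rot: [0.311, 0.95, 0.0, -0.0]
wrist_force: [1.3, -1.1, 2.3]
width: 0.0001
gripper_force: 1.3
```

```bash
python3 f.py
```

```text
[500.79 -29.03 144.78   1.22  -0.64   2.85  24.75]
```

{"name": "carry_out", "arguments": {"plan": [[[-0.001,0.0007,0],0],[[-0.002,0.00146,0],0],[[-0.002,0.00146,0],0],[[-0.002,0.00146,0],0],[[-0.002,0.00146,0],0],[[-0.002,0.00146,0],0],[[-0.002,0.00146,0],0],[[-0.002,0.00146,0],0],[[-0.002,0.00146,0],0]]}}

```text
time: 26.05
tool_pos: [0.484, -0.0168, 0.1448]
eef_rot: [0.311, 0.95, 0.0, -0.0]
wrist_force: [0.9, -0.7, 1.9]
width: -0.0
gripper_force: 1.1
```

```bash
python3 f.py
python3 - <<'E'
from bench import ctrl
import cv2
F=ctrl.grab_frame("side")["frame"];cv2.imwrite("pics/end.png",cv2.resize(F[180:310,240:430],None,fx=4,fy=4,interpolation=2))
E
```

```text
[483.76 -16.64 144.78   0.82  -0.63   2.57  26.18]
```

View pics/end.png

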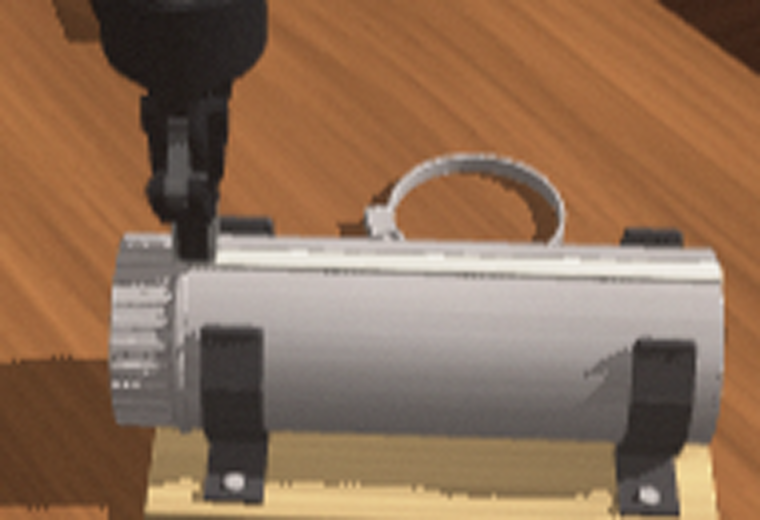

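The tips now span crop columns 175–213. Their leading edge is on the bead (~183), so the centre is about 3 mm short of the seam's end. I'll go on 4 mm and then lift.

{"name": "carry_out", "arguments": {"plan": [[[-0.001,0.0007,0],0],[[-0.0015,0.0011,0],0],[[-0.0015,0.0011,0],0],[[0,0,0],0],[[0,0,0],0]]}}

```text
time: 27.02
tool_pos: [0.48, -0.0139, 0.1448]
eef_rot: [0.311, 0.95, 0.0, -0.0]
wrist_force: [0.2, -0.4, 2.8]
width: -0.0001
gripper_force: 1.2
```

```bash
python3 f.py
```

```text
[ 4.7999e+02 -1.3900e+01  1.4477e+02  6.7000e-01  4.0000e-02  2.2600e+00
  2.7150e+01]
```

{"name": "carry_out", "arguments": {"plan": [[[0,0,0.003],0],[[0,0,0.008],0],[[0,0,0.015],0],[[0,0,0.02],0],[[0,0,0.02],0],[[0,0,0.02],0],[[0,0,0.015],0],[[0,0,0],0],[[0,0,0],0]]}}

```text
time: 28.45
tool_pos: [0.4797, -0.0139, 0.2455]
eef_rot: [0.311, 0.95, -0.0, -0.001]
wrist_force: [-0.4, 1.2, 1.0]
width: 0.0002
gripper_force: 0.0
```

```bash
python3 f.py; python3 d.py
```

```text
[ 4.7969e+02 -1.3900e+01  2.4520e+02 -2.1000e-01  3.1000e-01 -8.0000e-02
  2.8580e+01]
shift px -0.006069546565413475 0 0.9989418
shift px -0.030545661225914955 0 0.99925894
```

The arm is clear and the duct has moved less than 0.05 px at both ends. Handing in.

```bash
python3 -c "
from bench import ctrl
print(ctrl.hand_in())"
```

```text
the job is handed in; nothing more can be done
None
```

I ran the shut fingertips along the whole seam from the plain end to the crimped end, with contact at every force check (about 2–6 N), then lifted clear and handed the job in at about 28.6 s; the side camera showed no measurable movement of the duct.

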